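# Stir the mill charge and lock the bowl

## Task

Take the stirrer from its fork and stir the lumps in the mill bowl round and round with its rod, until every one of the five lumps lies at least half its own width from where it was, with none spilt. Then hang the stirrer upright by its collar back in the fork, and after that lock the mill by turning its black knob clockwise until it clicks past its detent and stays there. Use only the stirrer on the lumps, and leave the tray, the jar and the steel disc where they stand.

Things in the scene. Friction and masses are not known exactly. Their poses are not given: they have to be found in the camera images.
- mill: bench mill head, fixed: a grey box 200 x 380 x 60 mm high. Origin at the centre of its underside, x across its depth, y along its length. On top an open round steel bowl (centre at y +90 mm: inner radius 68 mm at the floor, 74 mm at the rim; wall 4 mm; floor 65 mm and rim 105 mm above the table) and a black lock knob (axis at y -95 mm).
- bowl_floor (a point): centre of the bowl's inner floor; z up, x and y as the mill's
- lock_grip (a point): grip point of the black lock knob, on its axis, 100 mm above the table. The knob is a disc of radius 38 mm (its top 76 mm above the table) carrying an upright bar grip 72 mm long, 16 mm thick and 40 mm high (top at 116 mm). This frame turns with the knob: x along the bar, y across it, z up.
- lock (a joint): angle of the lock knob, rad, growing as it turns clockwise seen from above; at 0 its bar would lie along the mill's x. It rests open near 0.15; a stiff spring detent (about 0.25 N m) peaks near 0.75; once past it the knob snaps by itself into its notch at 1.35 and stays (stop at 1.5). Let go before the peak, it springs back.
- stand: fixed steel stand: base plate 110 x 110 x 10 mm, origin at its underside centre; a post 110 mm tall at x +42 mm carries a level fork 8 mm thick, top 120 mm above the table: two prongs 18 mm wide along x, from x -39 to +38 mm, with a slot 26 mm wide between them, open towards -x and closed at x +25 mm.
- fork (a point): middle of the fork's slot, level with the top of the prongs; x points along the slot to its closed end, z up
- stirrer: stirrer, 156 mm long, 0.16 kg, at the start hanging upright in the fork by its collar. Origin at the centre of the collar's underside, z up along the rod: below it a steel rod of 12 mm diameter and 100 mm length; the collar is a disc of radius 24 mm, 6 mm thick; above it a wooden handle block 24 mm (x) by 36 mm (y) by 50 mm high.
- stirrer_grip (a point): middle of the stirrer's handle block, 34 mm above the collar's underside; axes as the stirrer's
- stirrer_tip (a point): lower end of the stirrer's rod, 100 mm below the collar's underside
- lump0: one of five loose angular grey lumps of alloy, about 30 mm across and 26 to 30 mm high, lying in one layer in a close ring about 34 mm from the middle of the bowl, with room for a rod (about 15 mm radius) in the middle of the ring. Origin at the underside.
- lump1: another of the five lumps, as lump0
- lump2: another of the five lumps, as lump0
- lump3: another of the five lumps, as lump0
- lump4: another of the five lumps, as lump0
- tray: bystander: dark steel tray 160 x 120 x 28 mm heaped with lumps; origin under its centre
- jar: bystander: white closed jar, 84 mm diameter, 100 mm high; origin under its centre
- puck: bystander: dark steel disc of 100 mm diameter and 28 mm thickness with a small boss; origin under its centre
Mind the look-alikes: they are no part of the job. What is shaped like the stirrer but red is not meant.

How it is judged:
By the outcome, as a careful person would: the job done as asked, in the order asked, and still so for the second after the job is handed in, with the robot touching nothing.
It also fails if it takes over 72 s, if anything falls off the work surface, if the arm or the gripper's body presses on something with over 40 N, if the wrist force passes 120 N, or if a joint passes its speed limit or range.

## Robot

A 7-joint arm with a two-finger parallel gripper is mounted at the origin on the work surface. World frame = base frame: x ahead of the robot, y to its left, z up, the work surface at z = 0. Lengths are in mm, angles in rad, forces in N, time in s.
With the tool pointing down it reaches from about 425 to 950 mm from the base axis. Payload 16.7 kg.
Tool frame: the origin (TCP) lies midway between the tips of the shut fingers; the grasp point (between the pads) lies 19 mm behind it (r.grip_point_offset is the distance from the TCP to the grasp point, in mm); x points along the fingers, z is the direction in which the jaws open and shut, and the axes are right-handed (so a half turn about x gives the same grasp; the last joint's range is limited). The gripper opens to 94 mm and grips with 3 to 60 N. Pads are 16 mm wide; open, the fingers measure 119 mm over their backs; the gripper's body (75 mm by 177 mm) begins 78 mm behind the grasp point.
Start: joints at [-0.149, 0.426, 0.074, 1.606, -0.034, 1.111, -0.067], TCP at [674.962, -0.018, 205.467] pointing down, gripper open.
Joint ranges: [-2.85, 2.85], [-0.5, 2.14], [-1.23, 1.37], [0.21, 2.46], [-1.02, 4.16], [0.16, 2.05], [-2.73, 2.73]. Speed limits (rad/s): [1.89, 1.89, 2.39, 2.39, 3.01, 3.01, 3.01].

## Interface

Orientations are given as a rotation vector (axis times angle).
In Python, from station import r, imaging, order gives the robot as it stands.
- The arm moves only by the shell command python3 -m pendant 'ROWS'. ROWS is JSON, a list of rows, each a list of 3 entries, a list of its own where there are three numbers: the shift along the world's x, y, z in units of 30 mm (1.0 is 30 mm), then the turn, a rotation vector about the world's x, y, z in units of 5 degrees (1.0 is 5 degrees), then the opening, from 0 (shut) to 1 (fully open). In form: [[[dx, dy, dz], [rx, ry, rz], claw], ...]. A call has 1 to 8 rows; each row shifts and turns the commanded pose from where the row before left it; what a row does not reach is not made up. A row lasts 1/12 s, in which the tool goes at most 41.7 mm and 7.16 degrees, less where a joint would pass 70% of its speed; a pose out of reach is approached as far as the arm can. A call is refused whole if a number of a shift passes 1 or a number of a turn 1, either way. A call with a gripper value outside its range is refused whole. The fingers move at their own pace and stop on an object; the grip force is fixed at half the most. Time passes only in rows, so rows that do not move let the fingers close. It gives the time, the measured TCP pose, the force and the opening at its end, in the units of the state.
- r.sense(): the state, without advancing time (a new reading comes with each control period).
- imaging.camera(name): name is "scene" or "side" or "wrist"; returns a dict with "img" (480x640x3 uint8, red, green, blue), "fx", "fy", "cx", "cy" (pixels), "view" (4x4, takes a point from world to camera coordinates). Camera axes: x right, y down, z forward; pixel columns grow to the right and rows downward; lengths in mm; the calibration is good to about 2 mm. The wrist camera is an equidistant fisheye: a pixel r from the principal point sees the ray r / f radians off the axis. A picture is of the moment at which its call begins. There is no depth.
- order.close_job(): hands the job in, once; it reports no verdict.
Trained networks look in a picture, given as the dict that the camera call returned (one of the last four; its "shot" number tells which), for a name from the list of things; names that differ only in an ending like _2 or _b are one class to them, and where a whole thing is asked for, a point or a joint stands for the part that bears it (a point fixed in the world has none). Each returns a list of dicts, best first, with "score" (0 to 1); they miss things now and then, are a little off and sometimes report something else, mostly with a low value. They report only what shows in the picture. A call takes as long as a camera call. They do not tell look-alikes from the thing itself.
- imaging.find_in(label, picture): "box" ([left, top, right, bottom] in pixels, round what is visible of it).
The state is a dict: "clock": time; "joints": joint angles; "joint_vel": joint speeds; "joint_torque": joint torques, N m; "tool_pos": TCP position; "eef_rot": TCP orientation; "ft_force": force on the tool from outside, world axes, zero at the start; "moment": the same for the moment, N m; "opening": finger opening in mm.
Only numpy, scipy, OpenCV 4.12 (cv2) and the standard library are available. Lean on these libraries where they do the work, as an engineer would, in place of code of your own. Each camera call takes 0.05 s, during which the arm holds its last target. There are 200 camera calls.

## Working session

There is one attempt and no reset: what is moved stays moved. The work goes in short steps, Python scripts to look and compute and a shell command to move; the robot and the scene stay as the last step left them, time stands still between calls to the robot, and variables do not carry over. Pictures are saved under pics/ and viewed, about 8 in all and at most 12, crops included, and the job is handed in when it is done.

```bash
ls; mkdir -p pics; python3 - <<'E'
from station import r, imaging, order
import cv2,numpy as np
print(r.sense())
for n in("scene","side"):
    c=imaging.camera(n); cv2.imwrite(f"pics/{n}0.png",c["img"][:,:,::-1]); print(n,c["fx"],c["fy"],c["cx"],c["cy"],c["view"].tolist() if hasattr(c["view"],'tolist') else c["view"])
    for l in("mill","stirrer","stand","lump0","lock_grip","tray","jar","puck"):
        print(l,[(np.round(d["box"]).tolist(),round(d["score"],2)) for d in imaging.find_in(l,c)][:6])
E
```

```text
pics
{'clock': 0.0, 'joints': array([-0.14945934,  0.42673218,  0.07384567,  1.60653822, -0.03412122,
        1.11079304, -0.06711065]), 'joint_vel': array([ 1.41807610e-03, -9.71883920e-04,  1.00210447e-03, -6.96967372e-05,
       -8.71080247e-04,  1.54556141e-03, -2.86666111e-04]), 'joint_torque': array([-4.09355038e-03, -9.35844111e+01,  3.66462663e+00, -4.54201269e+01,
       -4.89189907e-02,  2.02478352e-02, -6.48899413e-05]), 'tool_pos': array([ 6.74600858e+02, -4.42940527e-02,  2.04805684e+02]), 'eef_rot': array([ 1.37913786e-05,  1.57200604e+00, -1.20608831e-04]), 'ft_force': array([-0.30017677, -0.0878645 , -0.53100661]), 'moment': array([0.00353645, 0.02848192, 0.03033663]), 'opening': 94.08602591863576}
scene 444.1012323792999 444.1012323792999 327.32464429395344 247.76410519405948 [[0.804060572526279, 0.5944269164997225, -0.011968151458936042, -433.7941833549415], [0.4280342663882492, -0.5927234176471398, -0.6822504063539773, -157.30029202946758], [-0.41264180896533675, 0.5434478734095165, -0.7310206196684798, 1228.2956475583317], [0.0, 0.0, 0.0, 1.0]]
mill [([242.0, 196.
[... 701 characters left out ...]
46172], [0.28685549111492514, 0.6773113003182878, -0.6774683237453727, 801.417404763558], [0.0, 0.0, 0.0, 1.0]]
mill [([215.0, 186.0, 393.0, 342.0], 0.67)]
stirrer [([343.0, 339.0, 373.0, 407.0], 0.94)]
stand [([323.0, 356.0, 397.0, 445.0], 0.92)]
lump0 [([255.0, 209.0, 265.0, 221.0], 0.57), ([269.0, 218.0, 280.0, 230.0], 0.52), ([280.0, 209.0, 292.0, 226.0], 0.48), ([280.0, 201.0, 294.0, 213.0], 0.44)]
lock_grip [([307.0, 241.0, 344.0, 283.0], 0.75)]
tray [([341.0, 339.0, 374.0, 406.0], 0.64), ([216.0, 150.0, 288.0, 200.0], 0.59)]
jar [([415.0, 226.0, 454.0, 286.0], 0.92), ([285.0, 211.0, 292.0, 225.0], 0.67), ([276.0, 200.0, 294.0, 213.0], 0.25)]
puck [([337.0, 175.0, 381.0, 208.0], 0.97)]
```

View pics/scene0.png

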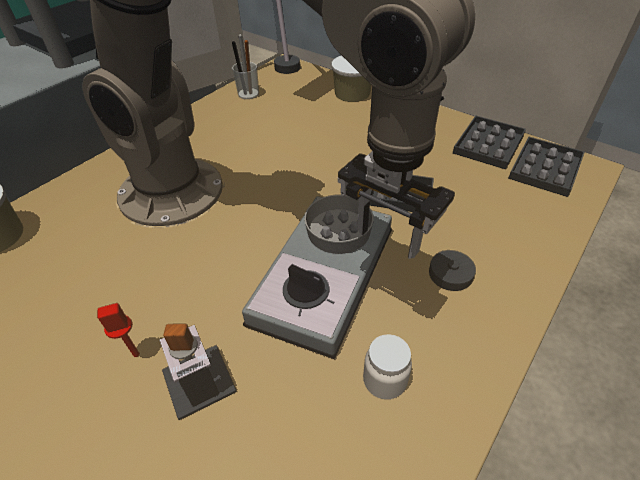

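View pics/side0.png

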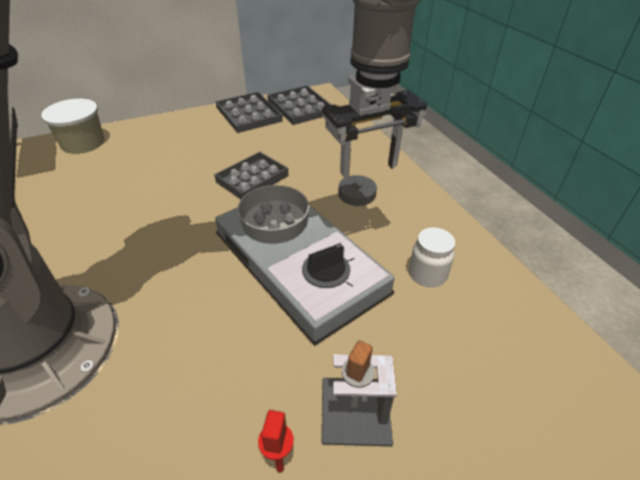

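```bash
cat > h.py <<'E'
import numpy as np,cv2
from scipy.optimize import least_squares
from station import r,imaging,order
def proj(c,P):
    P=np.atleast_2d(P).astype(float); V=np.array(c["view"]); q=P@V[:3,:3].T+V[:3,3]
    return np.c_[c["fx"]*q[:,0]/q[:,2]+c["cx"],c["fy"]*q[:,1]/q[:,2]+c["cy"]]
def back(c,uv,z):
    V=np.array(c["view"]); R=V[:3,:3]; o=-R.T@V[:3,3]
    d=R.T@np.array([(uv[0]-c["cx"])/c["fx"],(uv[1]-c["cy"])/c["fy"],1]); return o+d*(z-o[2])/d[2]
def pose(p,L):
    L=np.atleast_2d(L).astype(float); c,s=np.cos(p[2]),np.sin(p[2])
    return np.c_[p[0]+c*L[:,0]-s*L[:,1],p[1]+s*L[:,0]+c*L[:,1],L[:,2]]
def fit(obs,p0):  # obs: (cam, local, uv)
    return least_squares(lambda p:np.concatenate([(proj(c,pose(p,l))[0]-uv) for c,l,uv in obs]),p0,loss='soft_l1',x_scale=[100,100,1])
def ring(x,y,z,R,n=40):
    a=np.linspace(0,2*np.pi,n); return np.c_[x+R*np.cos(a),y+R*np.sin(a),0*a+z]
E
python3 - <<'E'
from h import *
import pickle
C={n:imaging.camera(n) for n in("scene","side")}; pickle.dump(C,open("c0.pkl","wb"))
s,d=C["scene"],C["side"]
print("bowl",back(s,(338,223),105),back(d,(274,213),105))
print("knob",back(s,(306,288),76),back(d,(327,268),76))
print("mill corners side",[back(d,u,60).round() for u in((217,226),(318,325),(390,278))])
print("mill corners scene",[back(s,u,60).round() for u in((245,312),(334,347),(391,222))])
print("stand side",[back(d,u,10).round() for u in((323,380),(322,442),(392,443))])
print("stand scene",[back(s,u,10).round() for u in((165,366),(178,414),(235,381))])
def crop(c,b,ov=None):
    k=min(400/(b[2]-b[0]),300/(b[3]-b[1])); im=cv2.resize(c["img"][b[1]:b[3],b[0]:b[2]],None,fx=k,fy=k,interpolation=cv2.INTER_CUBIC)
    o=np.zeros((300,400,3),np.uint8)+0; 
    for x in range((b[0]+9)//10*10,b[2],10):
        X=int((x-b[0])*k); cv2.line(im,(X,0),(X,6 if x%50 else 14),(255,0,255),1); 
        if x%20==0: cv2.putText(im,str(x),(X,22),0,.3,(255,0,255),1)
    for y in range((b[1]+9)//10*10,b[3],10):
        Y=int((y-b[1])*k); cv2.line(im,(0,Y),(6,Y),(255,0,255),1)
        if y%20==0: cv2.putText(im,str(y),(8,Y+3),0,.3,(255,0,255),1)
    o[:im.shape[0],:im.shape[1]]=im[:300,:400]; return o
m=np.vstack([np.hstack([crop(s,(235,190,400,360)),crop(d,(205,180,405,345))]),np.hstack([crop(s,(90,295,245,425)),crop(d,(310,335,450,450))])])
cv2.imwrite("pics/m1.png",m[:,:,::-1])
E
```

```text
bowl [513.53261841  76.93384071 105.        ] [496.67661643  70.33588462 105.        ]
knob [553.64072439 -89.92275312  76.        ] [546.72923369 -94.37704569  76.        ]
mill corners side [array([381., 130.,  60.]), array([ 483., -200.,   60.]), array([ 655., -153.,   60.])]
mill corners scene [array([ 485., -198.,   60.]), array([ 673., -158.,   60.]), array([586., 191.,  60.])]
stand side [array([ 460., -274.,   10.]), array([ 418., -368.,   10.]), array([ 516., -411.,   10.])]
stand scene [array([ 417., -359.,   10.]), array([ 510., -407.,   10.]), array([ 548., -302.,   10.])]
```

View pics/m1.png

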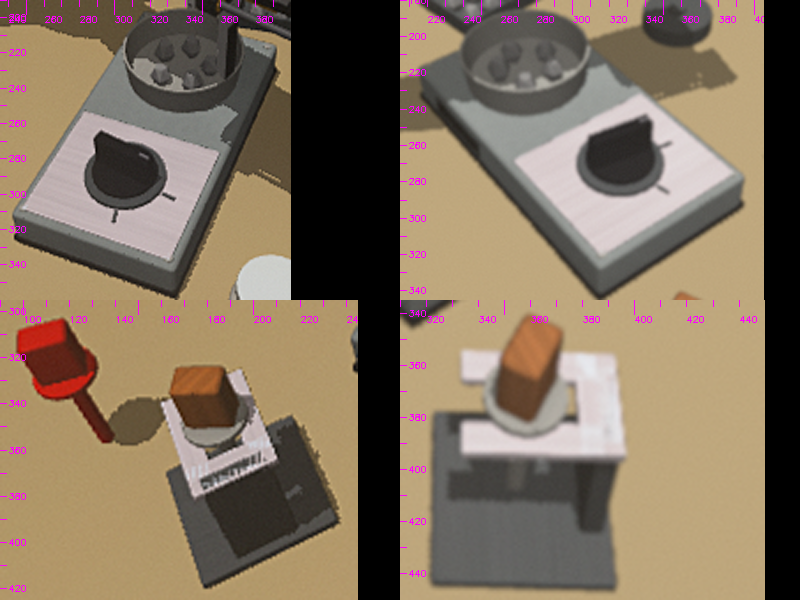

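```bash
cat > f.py <<'E'
from h import *
import pickle
C=pickle.load(open("c0.pkl","rb")); s,d=C["scene"],C["side"]
mo=[(s,(-100,-190,0),(243.5,326)),(s,(100,-190,0),(335.5,359.4)),(s,(-100,-190,60),(243.5,310)),(s,(100,190,60),(391.4,214.4)),
(d,(100,-190,60),(393.7,279)),(d,(-100,-190,0),(315.6,344.5)),(d,(-100,190,60),(216.5,226.8)),
(s,(0,90,105),(338.7,217)),(d,(0,90,105),(273.2,205.3)),(s,(0,-95,76),(305.8,287.5)),(d,(0,-95,76),(323.2,268))]
f=fit(mo,[540,0,.25]); print("mill",f.x); M=f.x
for o in mo: print((proj(o[0],pose(M,o[1]))[0]-o[2]).round(1),end=" ")
so=[(s,(-55,55,10),(162.8,367.8)),(s,(-55,-55,10),(162.8,367.8))][:0]
so=[(d,(-55,55,10),(322.3,377.5)),(d,(-55,-55,10),(322.3,442.5)),(d,(55,-55,0),(392.4,445)),
(s,(-55,-55,10),(162.8,367.8)),(s,(55,-55,0),(178,418)),(s,(55,55,10),(236.5,390)),
(d,(-39,31,120),(333,354.5)),(d,(-39,13,120),(333,366)),(d,(-39,-13,120),(333,381.4)),(s,(-39,-31,120),(160.2,339.2)),(s,(-39,31,120),(194,325.3))]
f=fit(so,[485,-340,-.4]); print("\nstand",f.x); S=f.x
for o in so: print((proj(o[0],pose(S,o[1]))[0]-o[2]).round(1),end=" ")
# handle silhouette
def sil(c,p,z0=126,z1=176):
    B=[(x,y,z) for x in(-12,12) for y in(-18,18) for z in(z0,z1)]
    q=((proj(c,pose(p,B))*4)).astype(np.int32); m=np.zeros((1920,2560),np.uint8); cv2.fillConvexPoly(m,cv2.convexHull(q),1); return m>0
ms=[]
for c,b in((s,(155,315,200,365)),(d,(340,330,380,400))):
    h=cv2.cvtColor(c["img"],cv2.COLOR_RGB2HSV); m=((h[...,0]<14)&(h[...,1]>135)&(h[...,2]>40)).astype(np.uint8); k=np.zeros_like(m); k[b[1]:b[3],b[0]:b[2]]=1; m*=k
    ms.append(cv2.resize(m,None,fx=4,fy=4,interpolation=cv2.INTER_NEAREST)>0)
def iou(p): return sum((sil(c,p)&m).sum()/(sil(c,p)|m).sum() for c,m in zip((s,d),ms))
from scipy.optimize import minimize
best=[]
for a in np.arange(-1.6,1.5,.35):
    o=minimize(lambda p:-iou([S[0]+p[0]*10,S[1]+p[1]*10,p[2]]),[0,0,a],method="Nelder-Mead",options=dict(maxiter=60,initial_simplex=[[0,0,a],[1,0,a],[0,1,a],[0,0,a+.2]]))
    best.append((o.fun,[S[0]+o.x[0]*10,S[1]+o.x[1]*10,o.x[2]]))
best.sort(key=lambda t:t[0]); print("\nhandle",best[:4],[m.sum()/16 for m in ms]); H=best[0][1]
pickle.dump((M,S,H),open("p.pkl","wb"))
ims=[]
for c,bb in((s,(90,190,400,425)),(d,(200,180,450,450))):
    im=cv2.resize(c["img"],None,fx=4,fy=4); 
    def pl(P,col,cl=True): cv2.polylines(im,[(proj(c,P)*4+2).astype(np.int32)],cl,col,1)
    for z in(0,60): pl(pose(M,[(-100,-190,z),(100,-190,z),(100,190,z),(-100,190,z)]),(255,255,0))
    pl(pose(M,ring(0,90,105,74)),(0,255,0)); pl(pose(M,ring(0,-95,76,38)),(0,255,0))
    pl(pose([*pose(M,[0,-95,0])[0][:2],M[2]-.15],[(x,y,116) for x,y in((-36,-8),(36,-8),(36,8),(-36,8))]),(0,255,255))
    for z in(0,10): pl(pose(S,[(-55,-55,z),(55,-55,z),(55,55,z),(-55,55,z)]),(255,255,0))
    pl(pose(S,[(-39,-31,120),(38,-31,120),(38,31,120),(-39,31,120),(-39,13,120),(25,13,120),(25,-13,120),(-39,-13,120)]),(0,255,0))
    for z in(126,176): pl(pose(H,[(x,y,z) for x,y in((-12,-18),(12,-18),(12,18),(-12,18))]),(0,255,255))
    im=im[bb[1]*4:bb[3]*4,bb[0]*4:bb[2]*4]; ims.append(cv2.resize(im,(400,int(400*im.shape[0]/im.shape[1])),interpolation=cv2.INTER_AREA))
hh=max(i.shape[0] for i in ims); cv2.imwrite("pics/ov1.png",np.hstack([np.pad(i,((0,hh-i.shape[0]),(0,0),(0,0))) for i in ims])[:,:,::-1])
E
python3 f.py
```

```text
mill [5.24933779e+02 7.46991627e+00 2.49584647e-01]
[1.3 1.3] [-1.2  0.2] [-3.2  0.6] [ 1.1 -0.2] [ 2.1 -3.5] [-1.1  1.9] [ -3.4 -10.8] [-0.  -0.4] [-0.2  0.4] [-0.2 -2.4] [ 2.5 -3.6] 
stand [ 4.88853590e+02 -3.40309855e+02 -4.23511691e-01]
[-0.2 -0.9] [-1.1 -0. ] [0.  1.7] [-1.7  1.3] [1.  3.1] [-0.4 -0.4] [ 0.1 -0.7] [ 0.2 -1.5] [ 0.3 -0.6] [-1.1  0.2] [-0. -1.] 
handle [(np.float64(-1.2597242319219153), [np.float64(487.34542450336403), np.float64(-337.06304294802993), np.float64(2.4959807145800905)]), (np.float64(-1.259384337433118), [np.float64(486.9323321707968), np.float64(-337.3398948234881), np.float64(-0.6395434872029335)]), (np.float64(-1.258892822419641), [np.float64(487.07110481312355), np.float64(-337.726635731978), np.float64(-0.6307669094627137)]), (np.float64(-1.2587805655388555), [np.float64(486.4685385895735), np.float64(-338.00444664600195), np.float64(-0.6507755297598365)])] [np.float64(499.0), np.float64(487.0)]
```

View pics/ov1.png

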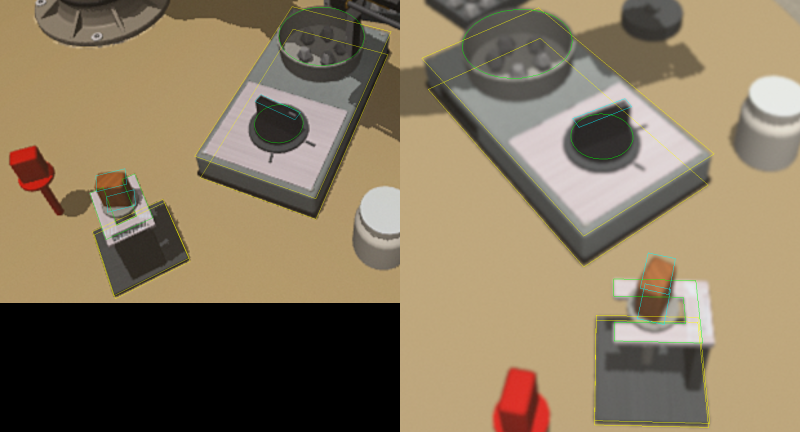

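```bash
python3 -m pendant '[[[0,0,1],[0,0,0],1],[[0,0,1],[0,0,0],1],[[-0.5,-0.9,0],[0,0,-0.6],1],[[-0.5,-0.9,0],[0,0,-0.6],1],[[-0.5,-0.9,0],[0,0,-0.6],1],[[-0.5,-0.9,0],[0,0,-0.6],1],[[-0.5,-0.9,0],[0,0,-0.6],1],[[-0.5,-0.9,0],[0,0,-0.6],1]]'; python3 -m pendant '[[[-0.5,-0.9,0],[0,0,-0.6],1],[[-0.5,-0.9,0],[0,0,-0.6],1],[[-0.5,-0.9,0],[0,0,-0.6],1],[[-0.5,-0.9,0],[0,0,-0.6],1],[[-0.5,-0.9,0],[0,0,-0.6],1],[[-0.4,-0.9,0],[0,0,-0.4],1],[[0,0,0],[0,0,0],1]]'
python3 - <<'E'
from h import *
import pickle
s=r.sense(); print(s["tool_pos"],s["eef_rot"])
c=imaging.camera("wrist"); pickle.dump(c,open("w1.pkl","wb")); print(c["fx"],c["cx"],c["cy"])
for n in("scene","side"): 
    k=imaging.camera(n); pickle.dump(k,open(n+"1.pkl","wb"))
cv2.imwrite("pics/w1.png",c["img"][:,:,::-1])
E
```

```text
clock: 1.67
tool_pos: [584.1, -163.2, 265.6]
eef_rot: [0.249, 1.556, -0.248]
ft_force: [0.4, 0.2, -0.5]
opening: 93.9
clock: 2.25
tool_pos: [494.6, -329.7, 265.9]
eef_rot: [0.484, 1.515, -0.487]
ft_force: [0.1, 0.1, 0.2]
opening: 93.8
[ 494.5635057  -329.66954969  265.92002071] [ 0.48390261  1.51540592 -0.48716292]
371.64829954431775 322.5556591930886 237.72355663937932
```

View pics/w1.png

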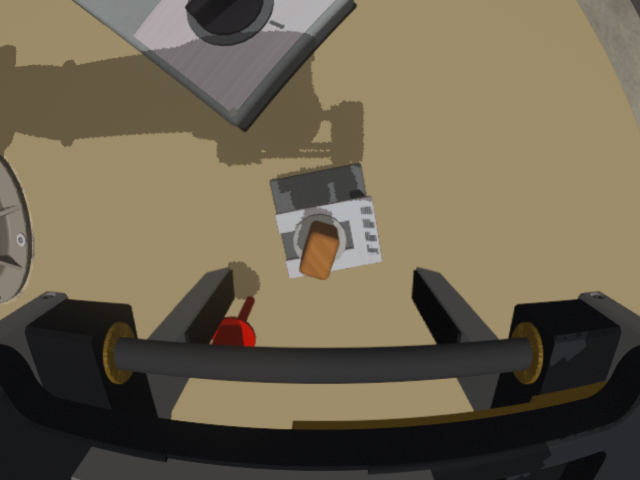

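```bash
cat >> h.py <<'E'
def proj2(c,P):
    if c["fx"]!=371.64829954431775: return proj(c,P)
    P=np.atleast_2d(P).astype(float); V=np.array(c["view"]); q=P@V[:3,:3].T+V[:3,3]
    rr=np.hypot(q[:,0],q[:,1]); th=np.arctan2(rr,q[:,2]); return np.c_[c["fx"]*th*q[:,0]/rr+c["cx"],c["fx"]*th*q[:,1]/rr+c["cy"]]
def backw(c,uv,z):
    V=np.array(c["view"]); R=V[:3,:3]; o=-R.T@V[:3,3]; x=np.array(uv)-[c["cx"],c["cy"]]; n=np.hypot(*x); th=n/c["fx"]
    d=R.T@np.array([*(x/n*np.sin(th)),np.cos(th)]); return o+d*(z-o[2])/d[2]
def omask(c,b):
    h=cv2.cvtColor(c["img"],cv2.COLOR_RGB2HSV); m=(((h[...,0]<15)|(h[...,0]>172))&(h[...,1]>125)&(h[...,2]>15)).astype(np.uint8); k=np.zeros_like(m); k[b[1]:b[3],b[0]:b[2]]=1
    return cv2.morphologyEx(m*k,cv2.MORPH_CLOSE,np.ones((3,3)))
def handle(cams,boxes,p0,z0=126):
    ms=[cv2.resize(omask(c,b),None,fx=4,fy=4,interpolation=cv2.INTER_NEAREST)>0 for c,b in zip(cams,boxes)]
    def sil(c,p):
        B=[(x,y,z) for x in(-12,12) for y in(-18,18) for z in(z0,z0+50)]
        m=np.zeros((1920,2560),np.uint8); cv2.fillConvexPoly(m,cv2.convexHull((proj2(c,pose(p,B))*4+2).astype(np.int32)),1); return m>0
    ious=lambda p:[(sil(c,p)&m).sum()/(sil(c,p)|m).sum() for c,m in zip(cams,ms)]
    from scipy.optimize import minimize
    best=(0,)
    for a in np.arange(p0[2]-1.5,p0[2]+1.6,.5):
        f=lambda p:-sum(ious([p0[0]+p[0]*10,p0[1]+p[1]*10,p[2]]))
        o=minimize(f,[0,0,a],method="Nelder-Mead",options=dict(maxiter=60,initial_simplex=[[0,0,a],[1,0,a],[0,1,a],[0,0,a+.2]]))
        p=[p0[0]+o.x[0]*10,p0[1]+o.x[1]*10,o.x[2]]; print(round(o.fun,3),np.round(p,2)); best=min(best,(o.fun,p),key=lambda t:t[0])
    print("best",np.round(best[1],2),"ious",np.round(ious(best[1]),2),[m.sum()//16 for m in ms]); return best[1]
E
python3 - <<'E'
from h import *
import pickle
w,s,d=[pickle.load(open(n,"rb")) for n in("w1.pkl","scene1.pkl","side1.pkl")]; M,S,H=pickle.load(open("p.pkl","rb"))
print("fork ctr chk", proj2(w,pose(S,[(-39,31,120),(-39,-31,120),(38,31,120),(38,-31,120),(-55,55,10),(55,55,10)])).round(0).tolist())
handle([w],[(295,215,345,285)],S)
p=handle([w,s,d],[(295,215,345,285),(155,315,200,365),(340,330,380,400)],S)
print("red",[back(s,(112,317),z).round() for z in(0,120,150)],[back(d,(274,428),z).round() for z in(0,120,150)],[backw(w,(232,335),z).round() for z in (0,120,150)])
print("redtip",back(s,(137,357),0),backw(w,(250,300),0),back(d,(280,470),0))
print("knob wrist",[backw(w,(228,8),z).round() for z in(76,)])
E
```

```text
fork ctr chk [[276.0, 214.0], [291.0, 278.0], [361.0, 197.0], [373.0, 263.0], [270.0, 180.0], [362.0, 162.0]]
-0.799 [ 484.66 -336.63   -0.82]
-0.799 [ 482.61 -338.29   -0.82]
-0.801 [ 483.96 -337.13   -0.82]
-0.803 [ 483.8  -337.27   -0.82]
-0.799 [ 484.18 -336.61   -0.82]
-0.595 [ 482.38 -339.92    0.79]
-0.799 [ 483.44 -337.18    2.32]
best [ 483.8  -337.27   -0.82] ious [0.8] [np.int64(1498)]
-2.343 [ 485.07 -336.62   -0.77]
-2.342 [ 484.35 -337.77   -0.78]
-2.347 [ 485.54 -336.38   -0.81]
-2.346 [ 484.93 -336.53   -0.8 ]
-2.341 [ 484.87 -336.77   -0.81]
-1.914 [ 484.09 -337.48    0.92]
-1.913 [ 485.39 -338.69    0.91]
best [ 485.54 -336.38   -0.81] ious [0.79 0.8  0.76] [np.int64(1498), np.int64(623), np.int64(645)]
red [array([ 228., -349.,    0.]), array([ 334., -373.,  120.]), array([ 361., -378.,  150.])] [array([ 358., -314.,    0.]), array([ 348., -367.,  120.]), array([ 346., -380.,  150.])] [array([ 288., -402.,    0.]), array([ 354., -367.,  120.]), array([ 371., -358.,  150.])]
redtip [ 3.50033260e+02 -3.77302918e+02  1.13686838e-13] [ 3.43092116e+02 -3.75548186e+02  5.68434189e-14] [ 345.54544057 -376.75571749    0.        ]
knob wrist [array([543., -94.,  76.])]
```

```bash
python3 -m pendant '[[[-0.16,-0.12,0],[0,0,-0.75],1],[[-0.15,-0.11,0],[0,0,-0.75],1],[[0,0,-0.7],[0,0,-0.7],1],[[0,0,-0.8],[0,0,0],1],[[0,0,-0.8],[0,0,0],1],[[0,0,-0.8],[0,0,0],1],[[0,0,-0.7],[0,0,0],1],[[0,0,-0.46],[0,0,0],1]]'; python3 -m pendant '[[[0,0,0],[0,0,0],1],[[0,0,0],[0,0,0],0.3],[[0,0,0],[0,0,0],0],[[0,0,0],[0,0,0],0],[[0,0,0],[0,0,0],0],[[0,0,0],[0,0,0],0],[[0,0,0],[0,0,0],0],[[0,0,0],[0,0,0],0]]';  python3 -c "
from station import r
s=r.sense();print(s['joints'],s['opening'],s['moment'],s['tool_pos'])"
```

```text
clock: 3.07
tool_pos: [488.9, -328.9, 135.5]
eef_rot: [0.626, 1.481, -0.625]
ft_force: [-0.3, -0.2, 0.7]
opening: 94.0
clock: 3.73
tool_pos: [488.7, -331.0, 138.0]
eef_rot: [0.628, 1.478, -0.627]
ft_force: [-0.6, 0.9, 0.2]
opening: 50.3
[ 0.21741842  0.37159813  0.33746073  1.88149667 -0.15270134  0.91302541
 -0.17576881] 50.33610200321496 [ 0.03620789  0.04381564 -0.01119904] [ 488.74649738 -330.97015269  137.96099536]
```

```bash
python3 -m pendant '[[[-0.11,-0.19,0],[0,0,0],0.6],[[0,0,0],[0,0,0],0.5],[[0,0,0],[0,0,0],0],[[0,0,0],[0,0,0],0],[[0,0,0],[0,0,0],0],[[0,0,0],[0,0,0],0],[[0,0,0],[0,0,0],0],[[0,0,0],[0,0,0],0]]';python3 -m pendant '[[[0,0,0],[0,0,0],0],[[0,0,0],[0,0,0],0],[[0,0,0],[0,0,0],0],[[0,0,0],[0,0,0],0],[[0,0,0],[0,0,0],0],[[0,0,0],[0,0,0],0]]';  python3 -c "
from station import r
s=r.sense();print(s['joints'],s['opening'],s['moment'],s['tool_pos'])"
```

```text
clock: 4.4
tool_pos: [485.5, -336.6, 137.7]
eef_rot: [0.627, 1.478, -0.627]
ft_force: [0.5, -0.9, -0.9]
opening: 24.7
clock: 4.9
tool_pos: [485.4, -336.6, 137.7]
eef_rot: [0.627, 1.478, -0.627]
ft_force: [0.3, 0.6, -0.5]
opening: 24.4
[ 0.22734183  0.37295207  0.33914516  1.88057544 -0.15383954  0.91330829
 -0.16358937] 24.350836832274215 [ 0.01131299 -0.06569297  0.04851495] [ 485.40148553 -336.57275409  137.68987542]
```

```bash
python3 -m pendant '[[[0,0,0.3],[0,0,0],0],[[0,0,0.7],[0,0,0],0],[[0,0,0.8],[0,0,0],0],[[0,0,0.8],[0,0,0],0],[[0,0,0.8],[0,0,0],0],[[0,0,0.8],[0,0,0],0],[[0,0,0.7],[0,0,0],0],[[0,0,0.4],[0,0,0],0]]';python3 -m pendant '[[[0,0.4,0],[0,0,0],0],[[0,0.8,0],[0,0,0],0],[[0,0.8,0],[0,0,0],0],[[0,0.8,0],[0,0,0],0],[[0,0.8,0],[0,0,0],0],[[0,0.8,0],[0,0,0],0],[[0.1,0.8,0],[0,0,0],0],[[0.1,0.8,0],[0,0,0],0]]'; python3 -m pendant '[[[0.1,0.8,0],[0,0,0],0],[[0.1,0.8,0],[0,0,0],0],[[0.1,0.8,0],[0,0,0],0],[[0.1,0.8,0],[0,0,0],0],[[0,0.6,0],[0,0,0],0],[[0,0.4,0],[0,0,0],0],[[0,0,0],[0,0,0],0],[[0,0,0],[0,0,0],0]]'
python3 - <<'E'
from h import *
import pickle
s=r.sense(); print(s["tool_pos"],s["eef_rot"],s["joints"],s["opening"])
C=[imaging.camera(n) for n in("wrist","scene","side")]; pickle.dump(C,open("c2.pkl","wb"))
M=pickle.load(open("p.pkl","rb"))[0]
w=C[0]["img"].copy()
def cr(c,b):
    im=cv2.resize(c["img"][b[1]:b[3],b[0]:b[2]],(400,300),interpolation=cv2.INTER_CUBIC); return im
t=cv2.resize(w,(400,300))
cv2.imwrite("pics/m2.png",np.vstack([np.hstack([cr(C[1],(240,110,440,260)),cr(C[2],(180,100,380,250))]),np.hstack([t,cr(C[0],(220,140,420,290))])])[:,:,::-1])
E
```

```text
clock: 5.57
tool_pos: [485.6, -337.1, 299.7]
eef_rot: [0.628, 1.476, -0.628]
ft_force: [0.5, -0.0, -1.0]
opening: 24.6
clock: 6.23
tool_pos: [490.4, -154.6, 295.6]
eef_rot: [0.627, 1.48, -0.628]
ft_force: [0.9, 0.4, -1.0]
opening: 24.2
clock: 6.9
tool_pos: [502.9, -30.5, 296.1]
eef_rot: [0.626, 1.479, -0.627]
ft_force: [0.0, -0.0, -1.7]
opening: 24.6
[502.86256979 -30.50451477 296.05689207] [ 0.62631952  1.47918522 -0.62733923] [-0.18775742  0.06533545  0.12728308  1.87093682 -0.00863643  1.20684885
 -0.85961935] 24.580800696549662
```

View pics/m2.png

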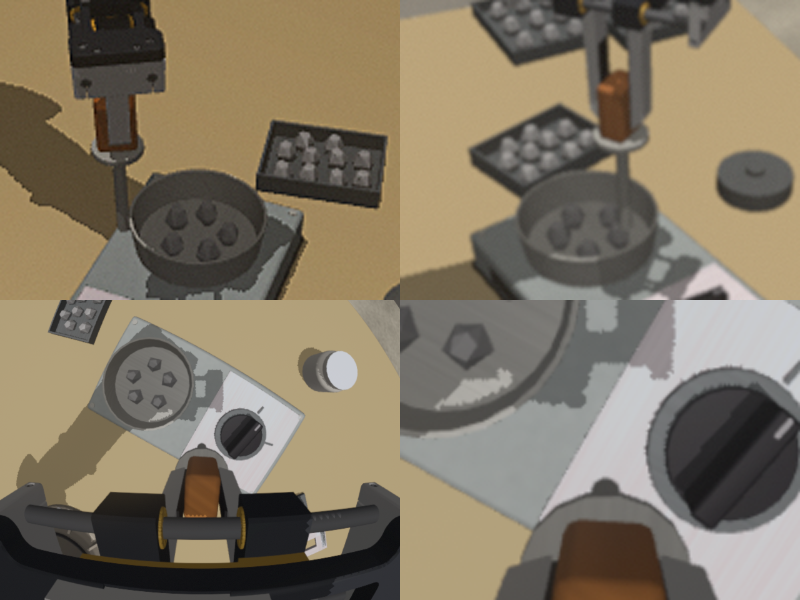

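```bash
python3 - <<'E'
from h import *
import pickle
w,s,d=pickle.load(open("c2.pkl","rb")); M,S,H=pickle.load(open("p.pkl","rb"))
B=[backw(w,(238.4,133.6),105),back(s,(339.5,217),105),back(d,(273.7,206),105)]; print(np.round(B,1)); print("knob",backw(w,(387.5,220),74).round(1))
print("corners",backw(w,(216,28.8),60).round(),backw(w,(484.8,182.4),60).round(), "pred",pose(M,[(100,190,60),(100,-190,60)]).round())
for n in (w,s,d):
    for R,z in((74,105),(78,105)):
        e=proj2(n,ring(*np.mean(B,0)[:2],z,R)); print(n is w,R,e.min(0).round(1),e.max(0).round(1))
im=w["img"].copy(); 
for p,z,R in((np.mean(B,0),105,74),(pose(M,[0,-95,0])[0],76,38)): cv2.polylines(im,[(proj2(w,ring(*p[:2],z,R))*8).astype(np.int32)],True,(0,255,0),1,cv2.LINE_AA,3)
cv2.imwrite("pics/w2.png",cv2.resize(im[40:280,140:460],(800,600))[:,:,::-1])
E
```

```text
[[504.3  89.8 105. ]
 [505.   94.7 105. ]
 [503.8  93.  105. ]]
knob [544.8 -88.1  74. ]
corners [570. 207.  60.] [ 661. -144.   60.] pred [[ 575.  216.   60.]
 [ 669. -152.   60.]]
True 74 [169.   60.3] [310.4 204.4]
True 78 [165.6  56.6] [314.5 208.3]
False 74 [305.7 195.9] [371.8 241.3]
False 78 [303.9 194.8] [373.6 242.6]
False 74 [239.5 185.7] [308.2 228.9]
False 78 [237.6 184.7] [310.1 230.2]
```

View pics/w2.png

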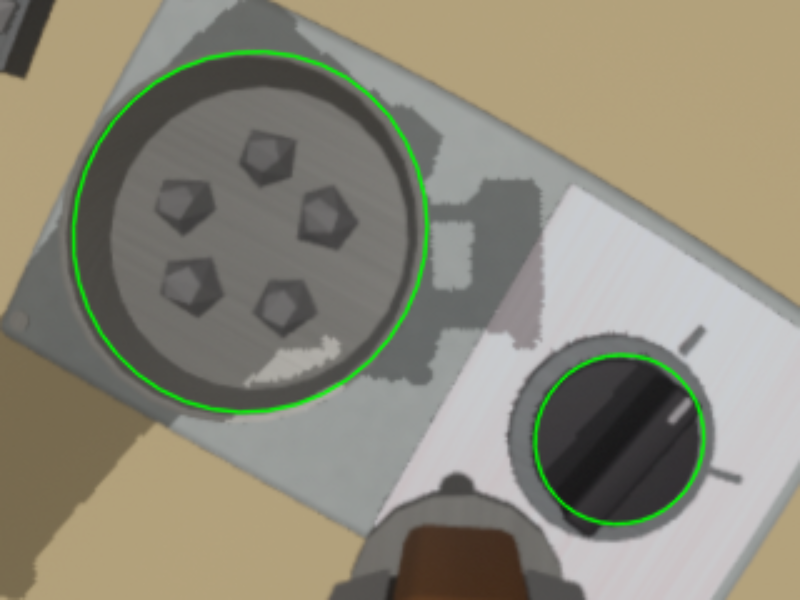

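```bash
python3 -m pendant '[[[0.05,0.4,0],[0,0,0],0],[[0,0.8,0],[0,0,0],0],[[0,0.8,0],[0,0,0],0],[[0,0.8,0],[0,0,0],0],[[0,0.7,0],[0,0,0],0],[[0,0.4,0],[0,0,0],0],[[0,0.18,0],[0,0,0],0],[[0,0,0],[0,0,0],0]]';python3 -m pendant '[[[0,0,0],[0,0,0],0],[[0,0,0],[0,0,0],0]]'
python3 - <<'E'
from h import *
import pickle
w,s0,d0=pickle.load(open("c2.pkl","rb"))
L0=[backw(w,(140+u/2.5,40+v/2.5),85)[:2] for u,v in((267,157),(327,217),(285,305),(191,285),(184,204))]; print(np.round(L0),np.mean(L0,0)); pickle.dump(L0,open("L0.pkl","wb"))
t=r.sense(); print(t["tool_pos"])
C=[imaging.camera(n) for n in("scene","side")]
# rod tip expected
tp=t["tool_pos"]-[0,0,117.7]; 
ims=[]
for c in C:
    im=cv2.resize(c["img"],None,fx=4,fy=4,interpolation=cv2.INTER_CUBIC); q=(proj(c,[tp,tp+[0,0,94]])*4+2).astype(int); cv2.line(im,q[0],q[1],(0,255,0),1); print(q/4)
    y,x=q[0]; x0,y0=q[0][0]-200,q[0][1]-350; ims.append(im[y0:y0+600,x0:x0+400])
cv2.imwrite("pics/r3.png",np.hstack(ims)[:,:,::-1])
E
```

```text
clock: 7.72
tool_pos: [504.9, 92.4, 296.5]
eef_rot: [0.627, 1.479, -0.627]
ft_force: [-0.6, 0.0, -1.8]
opening: 24.8
clock: 7.88
tool_pos: [505.0, 90.4, 296.7]
eef_rot: [0.629, 1.478, -0.629]
ft_force: [-0.7, -0.4, -1.7]
opening: 24.6
[[532. 110.]
 [530.  73.]
 [491.  61.]
 [470.  97.]
 [493. 123.]] [503.09087286  92.70685204]
[505.00650845  90.44784744 296.68601418]
[[339.   192.75]
 [339.25 155.75]]
[[272.5  178.75]
 [269.25 137.75]]
```

View pics/r3.png

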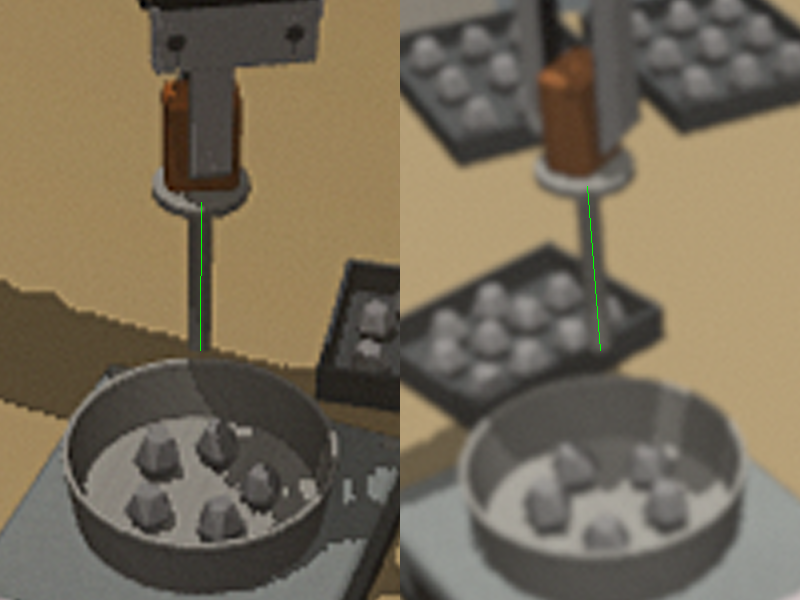

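```bash
python3 -m pendant '[[[-0.03,0,-0.6],[0,0,0],0],[[0,0,-0.8],[0,0,0],0],[[0,0,-0.8],[0,0,0],0],[[0,0,-0.7],[0,0,0],0],[[0,0,-0.5],[0,0,0],0],[[0,0,-0.25],[0,0,0],0],[[0,0,0],[0,0,0],0],[[0,0,0],[0,0,0],0]]';python3 -m pendant '[[[0.2,0,0],[0,0,0],0],[[0.3,0,0],[0,0,0],0],[[0.3,0,0],[0,0,0],0],[[0.25,0,0],[0,0,0],0],[[-0.08,0.41,0],[0,0,0],0],[[-0.23,0.35,0],[0,0,0],0],[[-0.35,0.23,0],[0,0,0],0],[[-0.41,0.08,0],[0,0,0],0]]'
```

```text
clock: 8.65
tool_pos: [504.3, 91.5, 187.6]
eef_rot: [0.628, 1.478, -0.628]
ft_force: [-0.4, -0.1, -2.0]
opening: 24.2
clock: 9.32
tool_pos: [502.5, 125.4, 187.0]
eef_rot: [0.626, 1.479, -0.626]
ft_force: [0.1, 0.8, -1.3]
opening: 24.6
```

Forces are small; continue around.

```bash
python3 -m pendant '[[[-0.41,-0.08,0],[0,0,0],0],[[-0.35,-0.23,0],[0,0,0],0],[[-0.23,-0.35,0],[0,0,0],0],[[-0.08,-0.41,0],[0,0,0],0],[[0.08,-0.41,0],[0,0,0],0],[[0.23,-0.35,0],[0,0,0],0],[[0.35,-0.23,0],[0,0,0],0],[[0.41,-0.08,0],[0,0,0],0]]'; python3 -m pendant '[[[0.41,0.08,0],[0,0,0],0],[[0.35,0.23,0],[0,0,0],0],[[0.23,0.35,0],[0,0,0],0],[[0.08,0.41,0],[0,0,0],0],[[-0.08,0.41,0],[0,0,0],0],[[-0.23,0.35,0],[0,0,0],0],[[-0.35,0.23,0],[0,0,0],0],[[-0.41,0.08,0],[0,0,0],0]]'; python3 -m pendant '[[[-0.41,-0.08,0],[0,0,0],0],[[-0.35,-0.23,0],[0,0,0],0],[[-0.23,-0.35,0],[0,0,0],0],[[-0.08,-0.41,0],[0,0,0],0],[[0.08,-0.41,0],[0,0,0],0],[[0.23,-0.35,0],[0,0,0],0],[[0.35,-0.23,0],[0,0,0],0],[[0.41,-0.08,0],[0,0,0],0]]'
python3 - <<'E'
from h import *
C=[imaging.camera(n) for n in("scene","side")]
L0=[[532,110],[530,73],[491,61],[470,97],[493,123]]
ims=[]
for c,o in zip(C,((339,215),(274,205))):
    im=cv2.resize(c["img"],None,fx=5,fy=5,interpolation=cv2.INTER_CUBIC)
    for l in L0: cv2.polylines(im,[(proj(c,ring(*l,65,4))*5+2).astype(np.int32)],True,(0,255,0),1)
    ims.append(im[o[1]*5-300:o[1]*5+200,o[0]*5-200:o[0]*5+200])
cv2.imwrite("pics/s4.png",np.hstack(ims)[:,:,::-1])
E
```

```text
clock: 9.98
tool_pos: [504.1, 57.5, 187.5]
eef_rot: [0.629, 1.477, -0.629]
ft_force: [0.9, -0.4, -1.0]
opening: 24.6
clock: 10.65
tool_pos: [502.0, 125.6, 186.9]
eef_rot: [0.626, 1.479, -0.626]
ft_force: [0.4, 0.7, -2.1]
opening: 24.7
clock: 11.32
tool_pos: [504.1, 57.5, 187.5]
eef_rot: [0.629, 1.477, -0.629]
ft_force: [0.8, 0.5, -1.7]
opening: 24.4
```

View pics/s4.png

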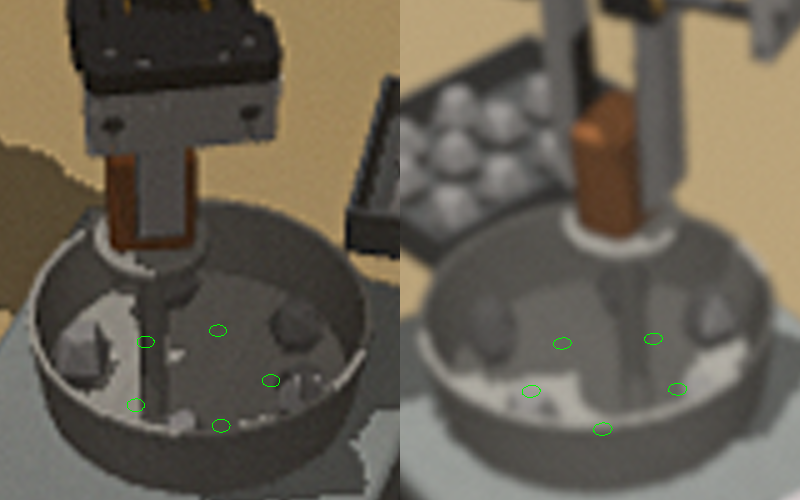

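```bash
python3 -m pendant '[[[0.29,-0.02,0],[0,0,0],0],[[0.3,0.06,0],[0,0,0],0],[[0.28,0.15,0],[0,0,0],0],[[0.24,0.23,0],[0,0,0],0],[[0.18,0.3,0],[0,0,0],0],[[0.1,0.35,0],[0,0,0],0]]'; python3 -m pendant '[[[-0.05,0.36,0],[0,0,0],0],[[-0.14,0.34,0],[0,0,0],0],[[-0.22,0.29,0],[0,0,0],0],[[-0.29,0.22,0],[0,0,0],0],[[-0.34,0.14,0],[0,0,0],0],[[-0.36,0.05,0],[0,0,0],0]]'
```

```text
clock: 11.92
tool_pos: [545.6, 92.8, 186.9]
eef_rot: [0.627, 1.479, -0.628]
ft_force: [-3.3, -2.2, -0.8]
opening: 23.7
clock: 12.42
tool_pos: [501.7, 134.6, 187.3]
eef_rot: [0.627, 1.478, -0.627]
ft_force: [0.3, 0.1, -1.9]
opening: 23.7
```

```bash
python3 -m pendant '[[[-0.36,-0.05,0],[0,0,0],0],[[-0.34,-0.14,0],[0,0,0],0],[[-0.29,-0.22,0],[0,0,0],0],[[-0.22,-0.29,0],[0,0,0],0],[[-0.14,-0.34,0],[0,0,0],0],[[-0.05,-0.36,0],[0,0,0],0]]'; python3 -m pendant '[[[0.05,-0.36,0],[0,0,0],0],[[0.14,-0.34,0],[0,0,0],0],[[0.22,-0.29,0],[0,0,0],0],[[0.29,-0.22,0],[0,0,0],0],[[0.34,-0.14,0],[0,0,0],0],[[0.36,-0.05,0],[0,0,0],0]]'
python3 - <<'E'
from h import *
C=[imaging.camera(n) for n in("scene","side")]
L0=[[532,110],[530,73],[491,61],[470,97],[493,123]]
ims=[]
for c,o in zip(C,((339,215),(274,205))):
    im=cv2.resize(c["img"],None,fx=5,fy=5,interpolation=cv2.INTER_CUBIC)
    for l in L0: cv2.polylines(im,[(proj(c,ring(*l,65,4))*5+2).astype(np.int32)],True,(0,255,0),1)
    ims.append(im[o[1]*5-300:o[1]*5+200,o[0]*5-200:o[0]*5+200])
cv2.imwrite("pics/s5.png",np.hstack(ims)[:,:,::-1])
E
```

```text
clock: 12.92
tool_pos: [460.3, 90.4, 187.2]
eef_rot: [0.628, 1.478, -0.628]
ft_force: [0.4, 0.5, -1.1]
opening: 23.9
clock: 13.42
tool_pos: [504.1, 48.5, 187.0]
eef_rot: [0.628, 1.478, -0.629]
ft_force: [0.3, 0.1, -1.8]
opening: 24.0
```

View pics/s5.png

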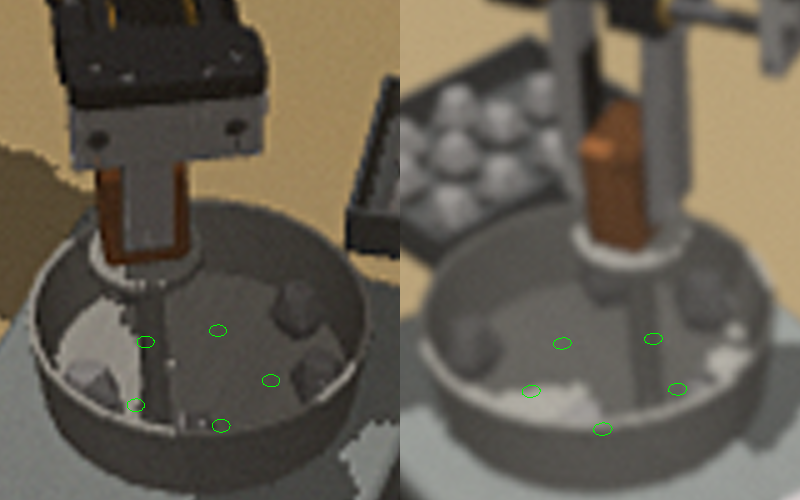

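```bash
python3 -m pendant '[[[0.36,0.05,0],[0,0,0],0],[[0.34,0.14,0],[0,0,0],0],[[0.29,0.22,0],[0,0,0],0],[[0.22,0.29,0],[0,0,0],0],[[0.14,0.34,0],[0,0,0],0],[[0.05,0.36,0],[0,0,0],0]]'; python3 -m pendant '[[[-0.05,0.36,0],[0,0,0],0],[[-0.14,0.34,0],[0,0,0],0],[[-0.22,0.29,0],[0,0,0],0],[[-0.29,0.22,0],[0,0,0],0],[[-0.34,0.14,0],[0,0,0],0],[[-0.36,0.05,0],[0,0,0],0]]'; python3 -m pendant '[[[-0.36,-0.05,0],[0,0,0],0],[[-0.34,-0.14,0],[0,0,0],0],[[-0.29,-0.22,0],[0,0,0],0],[[-0.22,-0.29,0],[0,0,0],0],[[-0.14,-0.34,0],[0,0,0],0],[[-0.05,-0.36,0],[0,0,0],0]]'; python3 -m pendant '[[[0.36,-0.05,0],[0,0,0],0],[[0.3,0,0.2],[0,0,0],0],[[0.3,0,0.6],[0,0,0],0],[[0.3,0,0.7],[0,0,0],0],[[0,0,0.7],[0,0,0],0],[[0,0,0.7],[0,0,0],0],[[0,0,0.7],[0,0,0],0],[[0,0,0.3],[0,0,0],0]]'
```

```text
clock: 14.02
tool_pos: [546.1, 92.9, 187.0]
eef_rot: [0.627, 1.478, -0.627]
ft_force: [0.6, -0.3, -0.8]
opening: 23.9
clock: 14.52
tool_pos: [501.7, 134.4, 187.2]
eef_rot: [0.627, 1.478, -0.627]
ft_force: [-0.6, 0.2, -0.8]
opening: 23.6
clock: 15.02
tool_pos: [460.4, 90.3, 187.3]
eef_rot: [0.628, 1.478, -0.628]
ft_force: [1.0, -0.5, -1.5]
opening: 23.9
clock: 15.68
tool_pos: [500.2, 90.4, 306.8]
eef_rot: [0.629, 1.476, -0.626]
ft_force: [0.0, 0.6, -0.8]
opening: 23.9
```

```bash
python3 -m pendant '[[[0.08,-0.5,-0.3],[0,0,0],0],[[0,-0.8,0],[0,0,0],0],[[0,-0.8,0],[0,0,0],0],[[0,-0.8,0],[0,0,0],0],[[0,-0.7,0],[0,0,0],0],[[0,-0.4,0],[0,0,0],0],[[0,0,0],[0,0,0],0],[[0,0,0],[0,0,0],0]]'
python3 - <<'E'
from h import *
import pickle
C=[imaging.camera(n) for n in("wrist","scene","side")]; pickle.dump(C,open("c3.pkl","wb")); w=C[0]
t=r.sense(); print(t["tool_pos"])
print("lumps",[(np.round(d["box"]).tolist(),round(d["score"],2)) for d in imaging.find_in("lump0",w)])
tp=t["tool_pos"]-[0,0,117.7]; L0=pickle.load(open("L0.pkl","rb"))
im=cv2.resize(w["img"],None,fx=3,fy=3,interpolation=cv2.INTER_CUBIC)
for l in L0: cv2.polylines(im,[(proj2(w,ring(*l,85,15))*3+1).astype(np.int32)],True,(0,255,0),1)
q=proj2(w,[[504.4,92.5,85]])[0]*3; x,y=q.astype(int); a=im[max(0,y-200):max(0,y-200)+400,x-200:x+200]; print("origin",max(0,y-200),x-200)
bs=[a]
for c in C[1:]:
    im=cv2.resize(c["img"],None,fx=4,fy=4,interpolation=cv2.INTER_CUBIC); q=(proj(c,[tp,tp+[0,0,94]])*4+2).astype(int); cv2.line(im,q[0],q[1],(0,255,0),1)
    x,y=q[0]; bs.append(im[y-170:y+30,x-100:x+100]) if 0 else bs.append(cv2.resize(im[y-330:y+70,x-200:x+200],(200,200) if 0 else (400,400))[:, 100:300])
cv2.imwrite("pics/l6.png",np.hstack(bs)[:,:,::-1])
E
```

```text
clock: 16.35
tool_pos: [501.4, -30.1, 294.8]
eef_rot: [0.628, 1.479, -0.629]
ft_force: [0.6, -0.1, -1.9]
opening: 24.1
[501.38282151 -28.77214231 294.93605863]
lumps [([188.0, 155.0, 216.0, 184.0], 0.75), ([248.0, 75.0, 276.0, 97.0], 0.72), ([282.0, 226.0, 365.0, 347.0], 0.72), ([246.0, 169.0, 271.0, 196.0], 0.7), ([482.0, 81.0, 572.0, 144.0], 0.7), ([208.0, 78.0, 232.0, 106.0], 0.62), ([283.0, 118.0, 306.0, 145.0], 0.6)]
origin 195 525
```

View pics/l6.png

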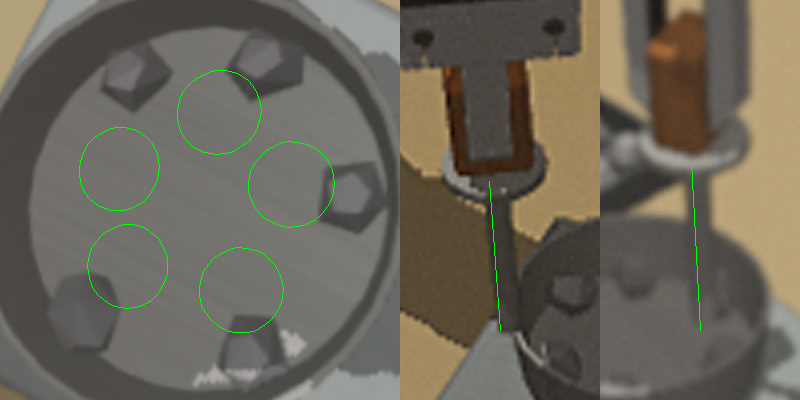

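```bash
python3 -m pendant '[[[0,-0.5,0.1],[0,0,0],0],[[0,-0.8,0],[0,0,0],0],[[0,-0.8,0],[0,0,0],0],[[0,-0.8,0],[0,0,0],0],[[-0.05,-0.8,0],[0,0,0],0],[[-0.1,-0.8,0],[0,0,0],0],[[-0.1,-0.8,0],[0,0,0],0],[[-0.1,-0.8,0],[0,0,0],0]]'; python3 -m pendant '[[[-0.1,-0.8,0],[0,0,0],0],[[-0.05,-0.8,0],[0,0,0],0],[[0,-0.8,0],[0,0,0],0],[[0,-0.8,0],[0,0,0],0],[[0,-0.5,0],[0,0,0],0],[[0,-0.3,0],[0,0,0],0],[[0,0,0],[0,0,0],0],[[0,0,0],[0,0,0],0]]'; python3 -m pendant '[[[0,0,0],[0,0,0],0],[[0,0,0],[0,0,0],0],[[0,0,0],[0,0,0],0],[[0,0,0],[0,0,0],0]]'
python3 - <<'E'
from h import *
import pickle
C=[imaging.camera(n) for n in("wrist","scene","side")]; t=r.sense(); pickle.dump((C,t["tool_pos"]),open("c4.pkl","wb")); T=t["tool_pos"]; print(T)
# predicted collar ellipse & rod in each; darkness profiles across rod
for c in C[1:]:
    g=cv2.cvtColor(c["img"],cv2.COLOR_RGB2LAB).astype(int)
    for h in(-110,-95,-80,-60,-45,-30):
        u,v=proj(c,T+[0,0,-17.7+h])[0]; row=g[int(round(v)),int(u)-14:int(u)+15]; print(h,round(u,1),int(u)-14,"b",row[:,2].tolist())
E
```

```text
clock: 17.22
tool_pos: [490.8, -213.1, 298.2]
eef_rot: [0.627, 1.479, -0.626]
ft_force: [0.4, -0.8, -2.4]
opening: 24.0
clock: 17.88
tool_pos: [486.5, -331.9, 297.9]
eef_rot: [0.627, 1.479, -0.627]
ft_force: [0.0, 1.3, -1.0]
opening: 23.9
clock: 18.22
tool_pos: [486.5, -332.1, 298.3]
eef_rot: [0.627, 1.478, -0.627]
ft_force: [0.2, -0.2, -1.2]
opening: 23.6
[ 486.34259528 -332.48580258  298.24524119]
-110 178.3 164 b [156, 156, 156, 155, 156, 156, 155, 156, 156, 155, 155, 155, 156, 155, 156, 155, 156, 156, 155, 157, 151, 128, 127, 129, 129, 130, 130, 129, 130]
-95 175.9 161 b [155, 155, 155, 155, 155, 155, 155, 156, 156, 156, 155, 157, 156, 157, 153, 129, 133, 134, 133, 134, 132, 132, 141, 158, 156, 156, 156, 156, 156]
-80 173.4 159 b [154, 156, 155, 155, 155, 155, 155, 155, 155, 156, 156, 156, 156, 153, 130, 133, 134, 134, 135, 134, 132, 132, 143, 158, 156, 156, 156, 156, 155]
-60 169.9 155 b [154, 156, 155, 153, 156, 155, 156, 155, 155, 154, 156, 157, 156, 152, 140, 132, 132, 134, 134, 133, 134, 133, 136, 150, 156, 156, 155, 154, 156]
-45 167.3 153 b [156, 156, 157, 156, 157, 154, 1
[... 548 characters left out ...]
1, 147, 152, 154, 156, 155, 155, 155, 155, 155, 155]
-80 359.8 345 b [145, 144, 145, 145, 145, 145, 145, 144, 145, 145, 145, 141, 135, 132, 132, 132, 132, 132, 132, 134, 144, 152, 155, 155, 155, 155, 155, 155, 155]
-60 360.9 346 b [145, 145, 145, 145, 145, 145, 145, 145, 145, 146, 147, 145, 136, 132, 132, 131, 132, 131, 131, 133, 143, 151, 154, 156, 156, 155, 155, 155, 156]
-45 361.7 347 b [131, 134, 137, 140, 142, 144, 144, 145, 145, 146, 144, 142, 135, 131, 133, 131, 132, 132, 132, 135, 144, 152, 155, 156, 155, 155, 155, 156, 155]
-30 362.5 348 b [130, 130, 129, 130, 130, 130, 130, 130, 130, 130, 131, 131, 131, 132, 132, 132, 131, 132, 131, 136, 146, 153, 155, 156, 156, 155, 156, 155, 156]
```

```bash
python3 - <<'E'
from h import *
import pickle
C,T=pickle.load(open("c4.pkl","rb")); O=T-[0,0,17.7]
obs=[(C[1],h,m) for h,m in((-95,179.4),(-80,177),(-60,173.3),(-45,170.2))]+[(C[2],h,m) for h,m in((-95,360.1),(-80,360.8),(-60,362),(-45,362.8))]
def res(p,tilt=True):
    out=[]
    for c,h,m in obs:
        v=round(proj(c,O+[0,0,h])[0][1])
        H=np.array([-130,20.]); P=np.c_[O[0]+p[0]+p[2]*H,O[1]+p[1]+p[3]*H,O[2]+H]; q=proj(c,P)
        hh=np.linspace(-130,20,60); P=np.c_[O[0]+p[0]+p[2]*hh,O[1]+p[1]+p[3]*hh,O[2]+hh]; q=proj(c,P); i=np.argsort(q[:,1]); out.append(np.interp(v,q[i,1],q[i,0])-m)
    return out
f=least_squares(res,[0,0,0,0],x_scale=[1,1,.01,.01]); print(f.x,np.round(f.fun,2)); print("tip off",f.x[:2]-100*f.x[2:])
# tip height: scan along rod in scene/side for end
for c in C[1:]:
    g=cv2.cvtColor(c["img"],cv2.COLOR_RGB2LAB); 
    for h in range(-120,-85,3):
        q=proj(c,[O+[f.x[0]+f.x[2]*h,f.x[1]+f.x[3]*h,h]])[0]; print(h,g[int(round(q[1])),int(round(q[0]))].tolist(),end=" ")
    print()
E
```

```text
[ 3.44448452  2.31003859 -0.0056982  -0.01353939] [ 0.23 -0.31 -0.04  0.12 -0.01  0.03 -0.05  0.02]
tip off [4.0143043  3.66397779]
-120 [159, 132, 156] -117 [159, 132, 156] -114 [160, 131, 155] -111 [158, 132, 155] -108 [162, 131, 157] -105 [158, 132, 155] -102 [65, 129, 131] -99 [58, 129, 131] -96 [68, 129, 133] -93 [68, 129, 133] -90 [68, 129, 134] -87 [61, 130, 133] 
-120 [126, 130, 145] -117 [123, 130, 144] -114 [124, 130, 145] -111 [128, 129, 145] -108 [125, 130, 142] -105 [120, 129, 137] -102 [118, 128, 132] -99 [119, 128, 132] -96 [118, 128, 132] -93 [121, 128, 132] -90 [119, 129, 131] -87 [112, 128, 132]
```

```bash
python3 -m pendant '[[[-0.11,-0.29,0],[0,0,0],0],[[0,0,0],[0,0,0],0],[[0,0,-0.4],[0,0,0],0],[[0,0,-0.7],[0,0,0],0],[[0,0,-0.7],[0,0,0],0],[[0,0,-0.7],[0,0,0],0],[[0,0,-0.4],[0,0,0],0],[[0,0,0],[0,0,0],0]]'; python3 -m pendant '[[[0,0,-0.3],[0,0,0],0],[[0,0,-0.6],[0,0,0],0],[[0,0,-0.6],[0,0,0],0],[[0,0,-0.5],[0,0,0],0],[[0,0,-0.25],[0,0,0],0],[[0,0,-0.1],[0,0,0],0],[[0,0,0],[0,0,0],0],[[0,0,0],[0,0,0],0]]'; python3 - <<'E'
from h import *
import pickle
C=[imaging.camera(n) for n in("wrist","scene","side")]; t=r.sense(); pickle.dump((C,t["tool_pos"]),open("c5.pkl","wb")); print(t["tool_pos"],t["ft_force"])
E
```

```text
clock: 19.03
tool_pos: [481.7, -340.6, 208.2]
eef_rot: [0.628, 1.483, -0.628]
ft_force: [-0.6, -0.7, -1.0]
opening: 23.7
clock: 19.7
tool_pos: [483.4, -341.8, 141.5]
eef_rot: [0.627, 1.477, -0.628]
ft_force: [0.8, -0.2, -1.7]
opening: 23.9
[ 483.43424715 -341.68780681  141.5699365 ] [ 0.08949595 -0.0017047  -1.07461119]
```

```bash
python3 -m pendant '[[[0,0,-0.08],[0,0,0],0],[[0,0,-0.05],[0,0,0],0],[[0,0,0],[0,0,0],0],[[0,0,0],[0,0,0],0]]'; python3 -m pendant '[[[0,0,-0.04],[0,0,0],0],[[0,0,0],[0,0,0],0],[[0,0,0],[0,0,0],0]]'
```

```text
clock: 20.18
tool_pos: [483.8, -341.4, 137.8]
eef_rot: [0.628, 1.477, -0.627]
ft_force: [-1.2, 2.9, 11.8]
opening: 23.9
clock: 20.43
tool_pos: [484.0, -341.3, 137.3]
eef_rot: [0.628, 1.476, -0.626]
ft_force: [-4.1, 6.2, 22.6]
opening: 24.0
```

```bash
python3 -m pendant '[[[0,0,0.05],[0,0,0],0],[[0,0,0],[0,0,0],0],[[0,0,0],[0,0,0],0.4],[[0,0,0],[0,0,0],0.5],[[0,0,0],[0,0,0],0.6],[[0,0,0],[0,0,0],0.7],[[0,0,0],[0,0,0],0.7],[[0,0,0],[0,0,0],0.7]]'; python3 -m pendant '[[[0,0,0.2],[0,0,0],0.7],[[0,0,0.5],[0,0,0],0.7],[[0,0,0.8],[0,0,0],0.7],[[0,0,0.8],[0,0,0],0.7],[[0,0,0.7],[0,0,0],0.7],[[0,0,0.4],[0,0,0],0.7],[[0,0,0],[0,0,0],0.7],[[0,0,0],[0,0,0],0.7]]'; python3 - <<'E'
from h import *
import pickle
C=[imaging.camera(n) for n in("wrist","scene","side")]; t=r.sense(); pickle.dump((C,t["tool_pos"]),open("c6.pkl","wb")); print(t["tool_pos"],t["joints"])
M,S,H=pickle.load(open("p.pkl","rb"))
B=[]
for c in C:
    q=proj2(c,[[S[0],S[1],145]])[0].astype(int); B.append((q[0]-35,q[1]-40,q[0]+35,q[1]+40))
handle(C,B,list(S[:2])+[-.8])
E
```

```text
clock: 21.1
tool_pos: [482.9, -341.4, 137.0]
eef_rot: [0.628, 1.478, -0.628]
ft_force: [-0.1, -0.7, 0.1]
opening: 60.3
clock: 21.77
tool_pos: [483.1, -341.4, 239.2]
eef_rot: [0.627, 1.477, -0.627]
ft_force: [-0.2, 0.5, -0.4]
opening: 65.7
[ 482.49604251 -341.04375185  237.85141892] [ 0.16754109  0.27392923  0.41552872  1.78069768 -0.12174884  1.11401766
 -0.17951842]
-1.809 [ 485.39 -340.41   -2.26]
-2.318 [ 484.56 -339.78   -0.62]
-2.315 [ 483.45 -340.56   -0.63]
-2.327 [ 484.48 -339.07   -0.64]
-2.323 [ 484.4  -339.45   -0.62]
-2.323 [ 484.7  -339.73   -0.61]
-1.808 [ 485.02 -339.57    0.9 ]
best [ 484.48 -339.07   -0.64] ious [0.74 0.83 0.76] [np.int64(1696), np.int64(630), np.int64(598)]
```

```bash
python3 -m pendant '[[[0.08,0.3,0.1],[0,0,0.6],0.7],[[0.08,0.3,0],[0,0,1],0.7],[[0.08,0.3,0],[0,0,1],0.7],[[0.08,0.3,0],[0,0,1],0.7],[[0.08,0.3,0],[0,0,1],0.7],[[0.08,0.3,0],[0,0,1],0.7],[[0.08,0.3,0],[0,0,1],0.7],[[0.08,0.3,0],[0,0,1],0.7]]'; python3 -m pendant '[[[0.08,0.3,0],[0,0,1],0.7],[[0.08,0.3,0],[0,0,1],0.7],[[0.08,0.3,0],[0,0,1],0.7],[[0.08,0.3,0],[0,0,1],0.7],[[0.08,0.3,0],[0,0,1],0.7],[[0.08,0.3,0],[0,0,1],0.7],[[0.08,0.3,0],[0,0,1],0.7],[[0.08,0.3,0],[0,0,1],0.7]]'; python3 -m pendant '[[[0.08,0.3,0],[0,0,1],0.6],[[0.08,0.3,0],[0,0,1],0.6],[[0.08,0.3,0],[0,0,1],0.6],[[0.08,0.3,0],[0,0,1],0.6],[[0.08,0.3,0],[0,0,1],0.6],[[0.08,0.3,0],[0,0,1],0.6],[[0.08,0.3,0],[0,0,1],0.6],[[0.08,0.3,0],[0,0,1],0.6]]';python3 -m pendant '[[[0.08,0.3,0],[0,0,1],0.6],[[0.08,0.3,0],[0,0,1],0.6],[[0.08,0.3,0],[0,0,1],0.6],[[0.04,0.1,0],[0,0,0.8],0.6],[[0,0,0],[0,0,0],0.6],[[0,0,0],[0,0,0],0.6],[[0,0,0],[0,0,0],0.6]]'; python3 - <<'E'
from h import *
import pickle
from scipy.spatial.transform import Rotation as Q
t=r.sense(); print(t["tool_pos"],t["joints"],"jaw yaw",np.degrees(np.arctan2(*Q.from_rotvec(t["eef_rot"]).as_matrix()[[1,0],2])))
C=[imaging.camera(n) for n in("wrist","scene","side")]; pickle.dump((C,t["tool_pos"]),open("c7.pkl","wb"))
w=C[0]; M=pickle.load(open("p.pkl","rb"))[0]
im=cv2.resize(w["img"],None,fx=2,fy=2); k=np.array([549.,-86])
cv2.polylines(im,[(proj2(w,ring(*k,76,38))*2+1).astype(np.int32)],True,(0,255,0),1)
for L in(0.1,):
  cv2.polylines(im,[(proj2(w,pose([*k,L],[(x,y,116) for x,y in((-36,-8),(36,-8),(36,8),(-36,8))]))*2+1).astype(np.int32)],True,(0,255,255),1)
q=(proj2(w,[[*k,100]])[0]*2).astype(int); print(q)
x0=max(0,q[0]-250); y0=max(0,q[1]-220); g=im[y0:y0+440,x0:x0+500]
im2=cv2.resize(C[2]["img"],None,fx=4,fy=4); q=(proj(C[2],[[485,-339,130]])[0]*4).astype(int); g2=im2[q[1]-220:q[1]+220,q[0]-150:q[0]+150]
g=g[:min(len(g),len(g2))]; g2=g2[:len(g)]; print(x0,y0)
cv2.imwrite("pics/k7.png",np.hstack([g,g2])[:,:,::-1])
E
```

```text
clock: 22.58
tool_pos: [501.8, -268.8, 240.9]
eef_rot: [0.107, 1.57, -0.106]
ft_force: [0.3, 0.0, -0.3]
opening: 66.1
clock: 23.25
tool_pos: [521.0, -196.9, 240.9]
eef_rot: [-0.44, 1.527, 0.442]
ft_force: [-0.1, 0.2, 0.1]
opening: 65.7
clock: 23.92
tool_pos: [540.2, -124.9, 240.9]
eef_rot: [-0.977, 1.341, 0.979]
ft_force: [0.4, -0.2, 0.0]
opening: 56.4
clock: 24.5
tool_pos: [548.6, -95.9, 241.5]
eef_rot: [-1.219, 1.203, 1.22]
ft_force: [0.5, -0.2, 0.8]
opening: 56.4
[548.62007953 -95.87736307 241.4756754 ] [ 0.09465693  0.20459593 -0.04333294  1.82782042  0.00994035  1.11038397
  1.63288313] jaw yaw 90.81851533786138
[665 457]
415 237
```

View pics/k7.png

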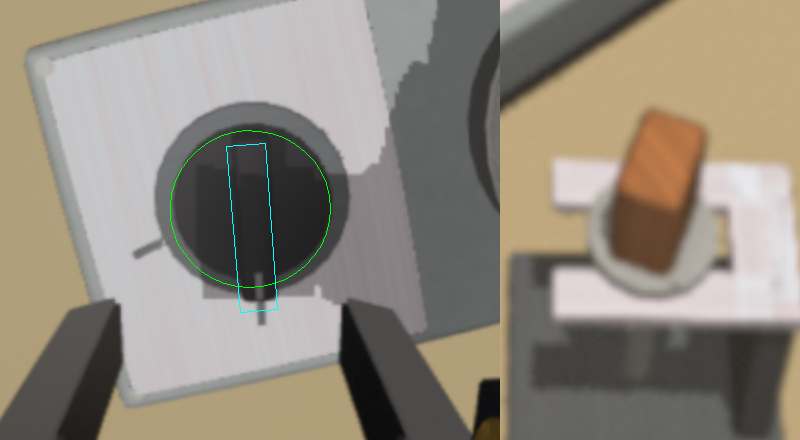

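```bash
python3 -m pendant '[[[-0.07,0.31,0],[0,0,1],0.6],[[0,0,-0.4],[0,0,0],0.6],[[0,0,-0.8],[0,0,0],0.6],[[0,0,-0.8],[0,0,0],0.6],[[0,0,-0.8],[0,0,0],0.6],[[0,0,-0.8],[0,0,0],0.6],[[0,0,-0.6],[0,0,0],0.6],[[0,0,-0.4],[0,0,0],0.6]]'; python3 -m pendant '[[[0,0,-0.4],[0,0,0],0.6],[[0,0,-0.25],[0,0,0],0.6],[[0,0,0],[0,0,0],0.6],[[0,0,0],[0,0,0],0.6]]'
```

```text
clock: 25.32
tool_pos: [545.7, -86.4, 101.5]
eef_rot: [-1.283, 1.161, 1.286]
ft_force: [-0.3, 0.0, -0.9]
opening: 56.1
clock: 25.65
tool_pos: [547.1, -86.2, 84.7]
eef_rot: [-1.286, 1.158, 1.285]
ft_force: [-0.1, -0.2, 0.8]
opening: 56.3
```

```bash
python3 -m pendant '[[[0,0,0],[0,0,0],0],[[0,0,0],[0,0,0],0],[[0,0,0],[0,0,0],0],[[0,0,0],[0,0,0],0],[[0,0,0],[0,0,0],0],[[0,0,0],[0,0,0],0],[[0,0,0],[0,0,0],0],[[0,0,0],[0,0,0],0]]'; python3 -m pendant '[[[0,0,0],[0,0,0],0],[[0,0,0],[0,0,0],0],[[0,0,0],[0,0,0],0]]'; python3 -c "
from station import r
s=r.sense();print(s['tool_pos'],s['ft_force'],s['moment'],s['opening'])"
```

```text
clock: 26.32
tool_pos: [546.8, -85.7, 84.7]
eef_rot: [-1.286, 1.158, 1.286]
ft_force: [-0.9, 2.7, 3.5]
opening: 16.2
clock: 26.57
tool_pos: [546.9, -85.8, 84.7]
eef_rot: [-1.286, 1.158, 1.286]
ft_force: [-2.6, 3.7, 5.8]
opening: 15.9
[546.8585936  -85.77522681  84.69128832] [-2.61003847  3.69945953  5.8373579 ] [1.08467652 0.48382425 0.01462433] 15.911671316707988
```

```bash
python3 -m pendant '[[[0,0,0],[0,0,-0.5],0],[[0,0,0],[0,0,-0.8],0],[[0,0,0],[0,0,-0.8],0],[[0,0,0],[0,0,-0.8],0],[[0,0,0],[0,0,-0.8],0]]'; python3 -c "
from station import r
s=r.sense();print(s['tool_pos'],s['ft_force'],s['moment'],s['opening'])"
```

```text
clock: 26.98
tool_pos: [546.9, -85.6, 84.7]
eef_rot: [-1.045, 1.306, 1.045]
ft_force: [-1.8, 4.5, 5.7]
opening: 15.7
[546.86877446 -85.60789523  84.69549977] [-1.77283938  4.48271242  5.69933279] [1.17048188 0.67219814 0.26617488] 15.673323509160495
```

```bash
python3 -m pendant '[[[0,0,0],[0,0,-0.8],0],[[0,0,0],[0,0,-0.8],0],[[0,0,0],[0,0,-0.8],0],[[0,0,0],[0,0,-0.8],0],[[0,0,0],[0,0,-0.8],0],[[0,0,0],[0,0,-0.8],0],[[0,0,0],[0,0,-0.8],0]]';python3 -m pendant '[[[0,0,0],[0,0,-0.8],0],[[0,0,0],[0,0,-0.8],0],[[0,0,0],[0,0,-0.8],0],[[0,0,0],[0,0,-0.8],0],[[0,0,0],[0,0,-0.8],0],[[0,0,0],[0,0,-0.6],0],[[0,0,0],[0,0,0],0],[[0,0,0],[0,0,0],0]]'; python3 -c "
from station import r
s=r.sense();print(s['tool_pos'],s['ft_force'],s['moment'],s['opening'])"
```

```text
clock: 27.57
tool_pos: [547.0, -85.4, 84.7]
eef_rot: [-0.672, 1.464, 0.673]
ft_force: [-1.3, 6.0, 5.1]
opening: 16.0
clock: 28.23
tool_pos: [547.1, -85.4, 84.7]
eef_rot: [-0.362, 1.54, 0.363]
ft_force: [-0.9, 5.0, 4.6]
opening: 16.1
[547.09241535 -85.35731032  84.69383923] [-0.8523085   5.04985447  4.58061188] [ 1.37244842  0.27563967 -0.09077179] 16.06362947698673
```

```bash
python3 -m pendant '[[[0,0,0],[0,0,0],0.3],[[0,0,0],[0,0,0],0.5],[[0,0,0],[0,0,0],0.6],[[0,0,0],[0,0,0],0.6],[[0,0,0],[0,0,0],0.6],[[0,0,0],[0,0,0],0.6],[[0,0,0],[0,0,0],0.6],[[0,0,0.2],[0,0,0],0.6]]'; python3 -m pendant '[[[0,0,0.5],[0,0,0],0.6],[[0,0,0.9],[0,0,0],0.6],[[0,0,0.9],[0,0,0],0.6],[[0,0,0.9],[0,0,0],0.6],[[0,0,0.9],[0,0,0],0.6],[[0,0,0.9],[0,0,0],0.6],[[0,0,0.5],[0,0,0],0.6],[[0,0,0],[0,0,0],0.6]]'; python3 -m pendant '[[[0.8,0.3,0.5],[0,0,0],0.6],[[0.9,0.3,0.5],[0,0,0],0.6],[[0.9,0.3,0],[0,0,0],0.6],[[0.9,0.3,0],[0,0,0],0.6],[[0.6,0,0],[0,0,0],0.6],[[0,0,0],[0,0,0],0.6],[[0,0,0],[0,0,0],0.6]]'
cat > kn.py <<'E'
from h import *
import pickle
C0=pickle.load(open("c0.pkl","rb")); C=[imaging.camera(n) for n in("wrist","scene","side")]; pickle.dump(C,open("c8.pkl","wb"))
def score(cams,k,yaw):
    o=[]
    for c in cams:
        L=cv2.cvtColor(c["img"],cv2.COLOR_RGB2LAB)[...,0]; m=(L<75)
        z=np.zeros((1920,2560),np.uint8)
        A=[proj2(c,np.r_[ring(*k,62,38),ring(*k,76,38)]),proj2(c,pose([*k,yaw],[(x,y,h) for x in(-36,36) for y in(-8,8) for h in(76,116)]))]
        for a in A: cv2.fillConvexPoly(z,cv2.convexHull((a*4+2).astype(np.int32)),1)
        a=(proj2(c,ring(*k,90,75))); x0,y0=np.maximum(a.min(0).astype(int),0); x1,y1=a.max(0).astype(int)
        z=cv2.resize(z*255,(640,480),interpolation=cv2.INTER_AREA)>127; s=np.s_[y0:y1,x0:x1]
        o.append((z[s]&m[s]).sum()/(z[s]|m[s]).sum())
    return o
ang=np.arange(-1.6,1.6,.1)
for name,cams in(("before",[C0["scene"],C0["side"]]),("now",C[1:]),("now wrist",C[:1])):
    S=[score(cams,(547,-86),a) for a in ang]; t=np.sum(S,1); i=np.argsort(-t)[:4]; print(name,[(round(ang[j],2),np.round(S[j],2).tolist()) for j in i])
t=r.sense(); print(t["tool_pos"],t["clock"])
for c in C: print("lumps",[(np.round(d["box"]).tolist(),round(d["score"],2)) for d in imaging.find_in("lump0",c)][:8])
M,S,H=pickle.load(open("p.pkl","rb"))
B=[]
for c in C[1:]:
    q=proj2(c,[[S[0],S[1],145]])[0].astype(int); B.append((q[0]-35,q[1]-40,q[0]+35,q[1]+40))
handle(C[1:],B,list(S[:2])+[-.7])
E
python3 kn.py
```

```text
clock: 28.9
tool_pos: [546.3, -86.1, 89.9]
eef_rot: [-0.362, 1.542, 0.363]
ft_force: [-0.2, -0.5, 0.3]
opening: 56.4
clock: 29.57
tool_pos: [548.3, -86.4, 259.6]
eef_rot: [-0.363, 1.535, 0.361]
ft_force: [0.5, -0.2, -0.5]
opening: 56.6
clock: 30.15
tool_pos: [669.8, -50.1, 284.3]
eef_rot: [-0.363, 1.542, 0.363]
ft_force: [-0.8, 0.2, -0.5]
opening: 56.3
before [(np.float64(0.2), [0.79, 0.81]), (np.float64(0.1), [0.79, 0.81]), (np.float64(0.3), [0.78, 0.82]), (np.float64(0.0), [0.79, 0.8])]
now [(np.float64(-1.2), [0.79, 0.82]), (np.float64(-1.3), [0.78, 0.82]), (np.float64(-1.1), [0.8, 0.8]), (np.float64(-1.4), [0.77, 0.81])]
now wrist [(np.float64(-1.1), [0.89]), (np.float64(-1.0), [0.89]), (np.float64(-1.2), [0.89]), (np.float64(-0.8), [0.89])]
[669.01346003 -50.57511134 285.57198395] 30.3
lumps [([187.0, 51.0, 212.0, 76.0], 0.86), ([280.0, 20.0, 304.0, 45.0], 0.82), ([184.0, 1.0, 214.0, 17.0], 0.77), ([247.0, 65.0, 273.0, 85.0], 0.72), ([272.0, 0.0, 290.0, 8.0], 0.54)]
lumps [([313.0, 230.0, 320.0, 236.0], 0.56), ([353.0, 210.0, 364.0, 223.0], 0.42), ([363.0, 332.0, 416.0, 400.0], 0.25), ([160.0, 326.0, 232.0, 422.0], 0.17)]
lumps [([292.0, 215.0, 301.0, 224.0], 0.6), ([287.0, 200.0, 299.0, 212.0], 0.54), ([269.0, 192.0, 283.0, 204.0], 0.4)]
-1.299 [ 486.05 -340.51   -2.33]
-1.598 [ 485.28 -338.87   -0.61]
-1.606 [ 484.98 -340.28   -0.63]
-1.603 [ 485.16 -339.53   -0.62]
-1.605 [ 485.61 -339.3    -0.62]
-1.291 [ 4.8792e+02 -3.3852e+02  2.0000e-02]
-1.299 [ 483.   -339.2     0.78]
best [ 484.98 -340.28   -0.63] ious [0.83 0.78] [np.int64(633), np.int64(599)]
```

```bash
python3 -c "
from station import order
print(order.close_job())"
```

```text
the job is handed in; nothing more can be done
None
```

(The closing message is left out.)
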